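# Close the lamp viewing box and hold its lamp lever at the viewing stage

### The job

A thin-layer plate lies ready in the grey viewing box: fold both lamp wings fully down, then close the lid with the amber window over them until it lies flat, so that no stray light gets in. Only then press the spring-loaded lamp lever on the box's left-hand side halfway down until it is level, its white nose between the green marks, and keep it there with the gripper: the program finishes while still holding it so, because the lamp burns only while the lever is held. Never let the nose reach the red marks at the bottom (that stage bleaches the plate) or press the lever while anything is open, and leave the dropper bottle, wash bottle and tweezers where they are.

Things in the scene. Friction and masses are not known exactly. Their poses are not given: they have to be found in the camera images.
- viewing_box: grey viewing box, fixed to the worktop, 140 (x) x 240 (y) x 100 mm high, open on top, dark inside; origin under its centre on the worktop; its x axis points away from the robot to the lid's hinge side, y to its left, z up. On its left wall (y = 120 mm) a low pod (its rear end 82 mm behind, its front end 58 mm before the box's middle) reaches to y = 188 mm and carries the lamp lever
- wing_left (a joint): angle of the left lamp wing: 0 = folded fully down onto the rim, 1.57 = standing upright, more = leaning outward, stop at 2.1. Friction hinge along the box's x axis: stays where it is left; about 1.5 N at its free edge moves it
- wing_left_edge (a point): middle of the free edge of the left lamp wing (outer face). The wing is a grey plate 128 mm long (along the box's x), 65 mm from hinge to free edge, 4 mm thick, with a black bead along the free edge and an aluminium lamp holder (about 22 mm deep with its violet tube) on its inner face, the face that looks down when folded
- wing_left_hinge (a point): middle of the left wing's hinge axis, on the box's left (+y) rim, 102.5 mm above the worktop; the plate's outer face lies 2 mm off the hinge plane. The wing swings up and outward about it
- wing_right (a joint): angle of the right lamp wing: 0 = folded fully down onto the rim, 1.57 = standing upright, more = leaning outward, stop at 2.1. Friction hinge along the box's x axis: stays where it is left; about 1.5 N at its free edge moves it
- wing_right_edge (a point): middle of the free edge of the right lamp wing (outer face). The wing is a grey plate 128 mm long (along the box's x), 65 mm from hinge to free edge, 4 mm thick, with a black bead along the free edge and an aluminium lamp holder (about 22 mm deep with its violet tube) on its inner face, the face that looks down when folded
- wing_right_hinge (a point): middle of the right wing's hinge axis, on the box's right (-y) rim, 102.5 mm above the worktop; the plate's outer face lies 2 mm off the hinge plane. The wing swings up and outward about it
- lid (a joint): angle of the viewing lid: 0 = lying flat and shut, 1.57 = upright, more = leaning away from the robot, stop at 1.95. Friction hinge along the box's y axis: stays where it is left; about 2.5 N at the front edge moves it. It closes 2 mm above the folded wings, and jams on a wing that still stands open
- lid_edge (a point): middle of the lid's free (front) edge, on its outer face. The lid is a grey frame 246 mm wide (box's y) and 148 mm from hinge to free edge, 5 mm thick; amber window with a black eyeshade rim (9 mm proud of the outer face) from 36 to 113 mm from the hinge; from 113 mm to the free edge it is a plain flat bar that can be pushed
- lid_hinge (a point): middle of the lid's hinge axis on the box's rear (+x) rim, 106.5 mm above the worktop, in the plane of the lid's under face; the outer face lies 5 mm off it. The lid swings up and away from the robot
- lamp_lever (a joint): angle of the spring-loaded lamp lever: 0 = at rest, sloping up 0.3 rad toward the robot; 0.3 = level; 0.6 = bottom stop. Green marks: 0.2 to 0.4 (viewing lamp); red marks: 0.5 to 0.6. It springs back when let go; pressed at its pad it takes about 2 N to start, 3.7 N when level, 5.5 N at the bottom
- lever_pad (a point): middle of the top of the lever's black ribbed press pad (36 x 34 mm), 65 mm from the pivot. The lever lies along the box's x and points to the robot; its white nose ends in a light grey gate (52 mm wide, top 110 mm above the worktop) that stands about 32 mm nearer the robot than the pad's middle and carries the green and red marks on both sides of its slot
- lever_pivot (a point): the lever's pivot, axis along the box's y, 65 mm above the worktop, in a fork on the pod (top of the fork's cheeks 80 mm above the worktop)
- dropper: small white dropper bottle with black cap and red ring, 25 mm wide, 74 mm high, standing; origin under its centre. Leave it alone
- wash_bottle: translucent wash bottle, 55 mm wide, 174 mm high, standing behind the box; origin under its centre. Leave it alone
- tweezers: steel tweezers, 123 x 14 x 9 mm, lying on the worktop to the right; origin under the centre. Leave them alone

How it is judged:
By the outcome, as a careful person would: the job done as asked, in the order asked, and still so for the second after the job is handed in, while the arm keeps its last pose, push and grip.
It also fails if it takes over 59 s, if anything falls off the work surface, if the arm or the gripper's body presses on something with over 40 N, if the wrist force passes 120 N, or if a joint passes its speed limit or range.

### The arm

A 6-joint arm with a two-finger parallel gripper is mounted at the origin on a cart in front of the work surface, level with it; the furniture and walls round the work are solid. World frame = base frame: x ahead of the robot, y to its left, z up, the work surface at z = 0. Lengths are in m, angles in rad, forces in N, time in s.
With the tool pointing down it reaches from about 0.35 to 0.85 m from the base axis. Payload 8.1 kg.
Tool frame: the origin (TCP) lies midway between the tips of the shut fingers; the grasp point (between the pads) lies 19 mm behind it; z points along the fingers, y is the line along which they close (so a half turn about z gives the same grasp; the last joint's range is limited). The gripper opens to 93 mm and grips with 3 to 60 N. Pads are 15 mm wide; open, the fingers measure 128 mm over their backs; the gripper's body (75 mm by 188 mm) begins 65 mm behind the grasp point.
Start: joints at [1.244, 0.13, 1.488, -0, 1.523, -0.085], TCP at [0.144, 0.583, 0.219] pointing down, gripper open.
Joint ranges: [-2.96, 2.96], [-0.89, 2.26], [0.02, 2.5], [-1.34, 4.48], [0, 2.73], [-2.66, 2.66]. Speed limits (rad/s): [2.39, 2.39, 2.79, 3.14, 3.14, 3.14].

### API

Orientations are given as a unit quaternion [w, x, y, z].
In Python, from station import r gives the robot as it stands.
- The arm moves only by the shell command python3 jog.py 'ROWS' [FORCE]. ROWS is a JSON list of rows, 1 to 12 of them, each an object with the fields ax, ay, az (a rotation vector in rad), tx, ty, tz (the shift in m), jaw (the finger opening in m); a field left out counts as zero (the opening has to be given); each row shifts and turns the commanded pose from where the row before left it, along the tool's axes as they then stand; what a row does not reach is not made up. A row lasts 1/10 s, in which the tool goes at most 0.05 m and 0.15 rad, less where a joint would pass 70% of its speed; a pose out of reach is approached as far as the arm can. The fingers move at their own pace and stop on an object; FORCE is the grip in N (left out, the last holds). Time passes only in rows, so rows that do not move let the fingers close. It prints the time, the measured TCP pose, the force, the opening and the grip force at its end. Input that does not fit is refused with a message, and nothing moves.
- r.read_state(): the state, without advancing time (a new reading comes with each control period).
- r.capture(name): name is "scene" or "top"; returns a dict with "frame" (384x512x3 uint8, red, green, blue), "K" (3x3 intrinsics, pixels), "origin" and "rotation" of the camera in the world. Camera axes: x right, y down, z forward; pixel columns grow to the right and rows downward; lengths in m; the calibration is good to about 2 mm. A picture is of the moment at which its call begins. There is no depth.
- r.finish_job(): hands the job in; it is judged then, once.
The state is a dict: "clock": time; "joint_positions": joint angles; "qvel": joint speeds; "joint_efforts": joint torques, N m; "ee_pos": TCP position; "orientation": TCP orientation; "force": force on the tool from outside, world axes, zero at the start; "moment": the same for the moment, N m; "gripper_width": finger opening in m; "grasp_force": force on a finger pad.
Only numpy, scipy, OpenCV 4.12 (cv2) and the standard library are available. Lean on these libraries where they do the work, as an engineer would, in place of code of your own. Each camera call takes 0.05 s, during which the arm holds its last target. There are 200 camera calls.

## Working session

There is one attempt and no reset: what is moved stays moved. The work goes in short steps, Python scripts to look and compute and a shell command to move; the robot and the scene stay as the last step left them, time stands still between calls to the robot, and variables do not carry over. Pictures are saved under pics/ and viewed, at most 10 in all, crops included, and the job is handed in when it is done.

```bash
ls; mkdir -p pics
python3 - <<'E'
from station import r
import cv2,numpy as np
for n in("scene","top"):
    c=r.capture(n); cv2.imwrite(f"pics/{n}0.png",c["frame"][:,:,::-1]); np.savez(f"{n}0.npz",**c)
    print(n,c["K"].tolist(),c["origin"],c["rotation"].tolist())
s=r.read_state();print(s)
E
```

```text
jog.py
pics
station.py
scene [[348.3528794162494, 0.0, 254.8694824259523], [0.0, 348.3528794162494, 192.64088553526065], [0.0, 0.0, 1.0]] [-1.94039564e-04 -6.60703964e-01  6.41921528e-01] [-0.42673954807199505, 0.7978524470277523, -0.3729298621991023, 0.20554354468894365]
top [[376.1543219464986, 0.0, 258.7615401882751], [0.0, 376.1543219464986, 192.8265960727177], [0.0, 0.0, 1.0]] [ 0.51555969 -0.138356    1.33343344] [-0.02447146943696233, 0.7156757688574685, -0.6977288055268445, 0.019592217637365347]
{'clock': 0.1, 'joint_positions': array([ 1.24359601e+00,  1.31031557e-01,  1.48917956e+00, -1.13469352e-05,
        1.52303956e+00, -8.53860410e-02]), 'qvel': array([-0.00048327,  0.00012909, -0.00237327,  0.00094609, -0.00154576,
        0.00140254]), 'joint_efforts': array([ 1.28191823e-03, -5.61339712e+01, -4.93095767e+01,  7.69586954e-02,
        2.93089275e-02, -5.29356305e-05]), 'ee_pos': array([0.14348258, 0.58204711, 0.21771964]), 'orientation': array([-1.64261481e-04,  1.20612459e-01,  9.92699324e-01, -8.12590396e-04]), 'force': array([-0.1360965 , -0.27531903, -0.20830472]), 'moment': array([-0.02188575, -0.00697118,  0.02193099]), 'grasp_force': 0.0, 'gripper_width': 0.09298000088946774}
```

View pics/scene0.png

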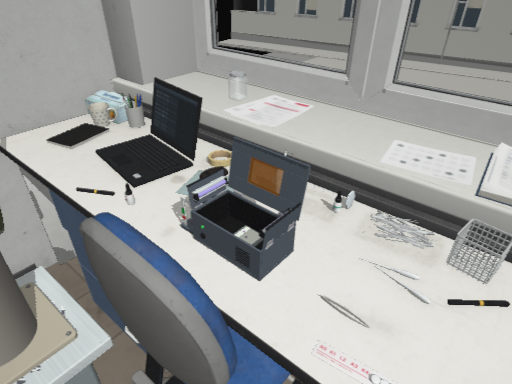

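View pics/top0.png

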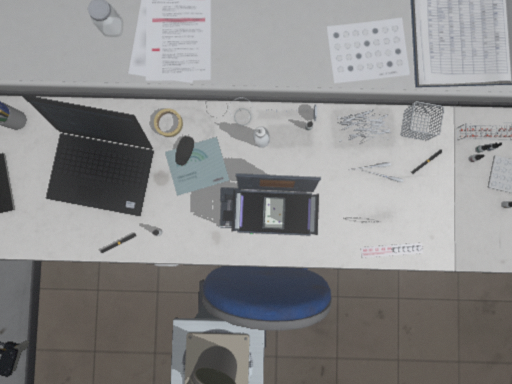

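Run:
```python
import cv2,numpy as np
a=cv2.imread("pics/scene0.png")[130:275,165:315]; b=cv2.imread("pics/top0.png")[165:245,210:330]
cv2.imwrite("pics/s1.png",cv2.resize(a,None,fx=4,fy=4,interpolation=cv2.INTER_CUBIC))
cv2.imwrite("pics/t1.png",cv2.resize(b,None,fx=6,fy=6,interpolation=cv2.INTER_CUBIC))
```

```text
(no output)
```

View pics/s1.png

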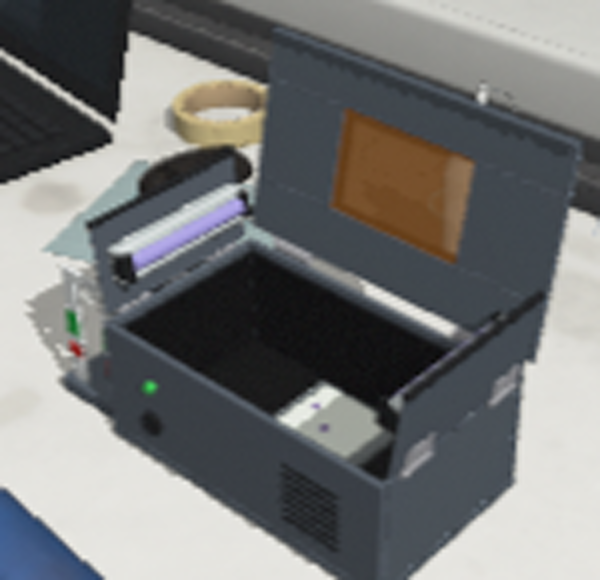

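View pics/t1.png

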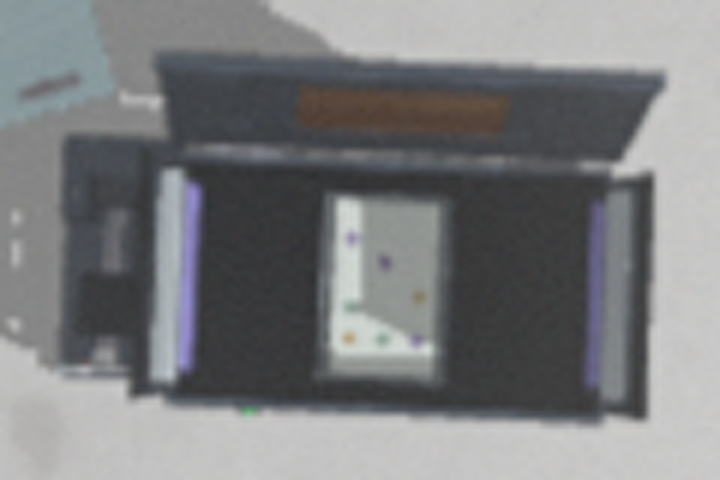

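```bash
cat > h.py <<'E'
import numpy as np
from scipy.spatial.transform import Rotation as R
C={n:np.load(f"{n}0.npz") for n in("scene","top")}
def rot(c): q=c["rotation"]; return R.from_quat(np.r_[q[1:],q[0]]).as_matrix()
def ray(n,u,v):
    c=C[n]; d=rot(c)@np.linalg.inv(c["K"])@[u,v,1]; return c["origin"],d
def onz(n,u,v,z):
    o,d=ray(n,u,v); return o+d*(z-o[2])/d[2]
def proj(n,p):
    c=C[n]; q=c["K"]@(rot(c).T@(np.asarray(p)-c["origin"])); return q[:2]/q[2]
def two(a,b):
    (o,d),(p,e)=ray("scene",*a),ray("top",*b)
    s=np.linalg.lstsq(np.c_[d,-e],p-o,rcond=None)[0]; A=o+s[0]*d;B=p+s[1]*e
    return (A+B)/2,np.linalg.norm(A-B)
S=lambda u,v:(165+u/4,130+v/4)
T=lambda u,v:(210+u/6,165+v/6)
E
python3 - <<'E'
from h import *
np.set_printoptions(precision=4,suppress=True)
for p in [(605,418),(165,402),(612,172)]: print("top rim",onz("top",*T(*p),.1))
for p in [(112,328),(388,485)]: print("scene rim",onz("scene",*S(*p),.1))
print("fl",two(S(112,328),T(165,402)),"fr",two(S(388,485),T(605,418)))
print("lidL",two(S(275,30),T(158,58)),"lidR",two(S(580,150),T(662,78)))
print("wingL front top",two(S(92,228),T(135,393)),"rear",two(S(245,152),T(150,145)))
print("wingR front",two(S(395,408),T(640,415)),"rear",two(S(545,295),T(650,175)))
E
```

```text
top rim [ 0.4601 -0.3021  0.1   ]
top rim [ 0.4625 -0.0627  0.1   ]
top rim [ 0.5941 -0.3036  0.1   ]
scene rim [ 0.4607 -0.0779  0.1   ]
scene rim [ 0.4612 -0.3067  0.1   ]
fl (array([ 0.4654, -0.065 ,  0.091 ]), np.float64(0.008605260625329538)) fr (array([ 0.4614, -0.3039,  0.098 ]), np.float64(0.004214219397897493))
lidL (array([ 0.6354, -0.0642,  0.2456]), np.float64(0.002240823991889449)) lidR (array([ 0.6318, -0.3087,  0.2434]), np.float64(0.0021236743059991703))
wingL front top (array([ 0.471 , -0.0522,  0.1613]), np.float64(0.0043049640849780885)) rear (array([ 0.6017, -0.0586,  0.1631]), np.float64(0.010372207467171702))
wingR front (array([ 0.4633, -0.311 ,  0.1573]), np.float64(0.004164449197956569)) rear (array([ 0.5906, -0.3169,  0.1655]), np.float64(0.0058520244447770224))
```

```bash
cat > go.py <<'E'
import sys
from h import *
from station import r
s=r.read_state(); q=s["orientation"]; M=R.from_quat(np.r_[q[1:],q[0]]).as_matrix()
np.set_printoptions(precision=4,suppress=True)
print("p",s["ee_pos"],"F",s["force"],"t",s["clock"])
if len(sys.argv)>3: print("delta tool",M.T@(np.array(sys.argv[1:4],float)-s["ee_pos"]))
W=R.from_euler("z",-.012).as_matrix()@np.diag([-1,1,-1.])
print("rot",R.from_matrix(M.T@W).as_rotvec())
E
python3 jog.py '[{"az": -0.12, "tz": -0.05, "jaw": 0}, {"az": -0.11, "tz": -0.05, "jaw": 0}, {"tz": -0.05, "jaw": 0}, {"tx": -0.028, "ty": -0.041, "jaw": 0}, {"tx": -0.028, "ty": -0.041, "jaw": 0}, {"tx": -0.028, "ty": -0.041, "jaw": 0}, {"tx": -0.028, "ty": -0.041, "jaw": 0}]' 10; python3 go.py .53 0 .37
python3 - <<'E'
from h import *
np.set_printoptions(precision=3,suppress=True)
c,yw=np.array([.5317,-.1845,0]),-.012
M=R.from_euler("z",yw).as_matrix()
P=lambda x,y,z:c+M@[x/1e3,y/1e3,z/1e3]
inv=lambda n,p:((p[0]-165)*4,(p[1]-130)*4) if n=="scene" else ((p[0]-210)*6,(p[1]-165)*6)
for k,p in dict(FL=(-70,120,100),FR=(-70,-120,100),RR=(70,-120,100),FRbot=(-70,-120,0),RRbot=(70,-120,0),pad=(-41,154,87),gateTopR=(-73,128,110),gateTopL=(-73,180,110),podRear=(82,188,50)).items():
    print(k,P(*p),[np.round(inv(n,proj(n,P(*p)))) for n in("scene","top")])
E
```

```text
clock: 0.8
ee_pos: [0.2542, 0.4156, 0.3682]
orientation: [-0.0, 0.006, 1.0, -0.0]
force: [1.7, 1.0, -0.1]
gripper_width: 0.0418
grasp_force: 0.0
p [0.2542 0.4156 0.3682] F [ 1.7482  1.0327 -0.0767] t 0.8
delta tool [-0.2804 -0.4125 -0.0017]
rot [-0.0005 -0.0001  0.0009]
FL [ 0.463 -0.064  0.1  ] [array([100., 318.]), array([167., 401.])]
FR [ 0.46  -0.304  0.1  ] [array([383., 483.]), array([608., 418.])]
RR [ 0.6   -0.305  0.1  ] [array([525., 367.]), array([615., 161.])]
FRbot [ 0.46  -0.304  0.   ] [array([380., 607.]), array([585., 409.])]
RRbot [ 0.6   -0.305  0.   ] [array([513., 485.]), array([592., 172.])]
pad [ 0.493 -0.03   0.087] [array([101., 295.]), array([109., 345.])]
gateTopR [ 0.46  -0.056  0.11 ] [array([ 87., 303.]), array([151., 407.])]
gateTopL [ 0.461 -0.004  0.11 ] [array([ 36., 273.]), array([ 54., 403.])]
podRear [0.616 0.003 0.05 ] [array([199., 248.]), array([ 64., 126.])]
```

```bash
python3 jog.py '[{"tx": -0.028, "ty": -0.041, "jaw": 0}, {"tx": -0.028, "ty": -0.041, "jaw": 0}, {"tx": -0.028, "ty": -0.041, "jaw": 0}, {"tx": -0.028, "ty": -0.041, "jaw": 0}, {"tx": -0.028, "ty": -0.041, "jaw": 0}, {"tx": -0.028, "ty": -0.041, "jaw": 0}, {"tx": -0.028, "ty": -0.041, "jaw": 0}, {"tx": -0.028, "ty": -0.041, "jaw": 0}, {"tx": -0.028, "ty": -0.041, "jaw": 0}, {"tx": -0.028, "ty": -0.041, "jaw": 0}, {"tz": 0.03, "jaw": 0}, {"tz": 0.05, "jaw": 0}]' ; python3 go.py .53 0 .15
```

```text
clock: 2.0
ee_pos: [0.5312, 0.002, 0.2906]
orientation: [0.003, 0.007, 1.0, -0.0]
force: [0.3, -0.1, -0.0]
gripper_width: 0.0002
grasp_force: 0.0
p [0.5312 0.002  0.2906] F [ 0.349  -0.0819 -0.0359] t 2.0
delta tool [ 0.002  -0.0019  0.1406]
rot [-0.0005  0.0058 -0.003 ]
```

```bash
python3 jog.py '[{"tz": 0.05, "jaw": 0}, {"tz": 0.05, "jaw": 0}, {"tz": 0.04, "jaw": 0}, {"ty": -0.015, "jaw": 0}, {"jaw": 0}]'; python3 jog.py '[{"ty": -0.01, "jaw": 0}, {"ty": -0.01, "jaw": 0}]';python3 jog.py '[{"ty": -0.01, "jaw": 0}, {"ty": -0.01, "jaw": 0}]'; python3 go.py .53 -.065 .15
```

```text
clock: 2.5
ee_pos: [0.5283, -0.0127, 0.149]
orientation: [-0.001, 0.006, 1.0, -0.0]
force: [-0.1, 0.0, 0.5]
gripper_width: 0.0002
grasp_force: 0.0
clock: 2.7
ee_pos: [0.5305, -0.0322, 0.152]
orientation: [0.003, 0.006, 1.0, -0.0]
force: [0.5, 0.1, -0.2]
gripper_width: 0.0008
grasp_force: 0.0
clock: 2.9
ee_pos: [0.5292, -0.0521, 0.1502]
orientation: [0.001, 0.006, 1.0, -0.0]
force: [0.8, 1.2, 0.6]
gripper_width: 0.0008
grasp_force: 0.6
p [ 0.5292 -0.0521  0.1502] F [0.7807 1.1827 0.6086] t 2.9
delta tool [-0.001  -0.0129  0.0002]
rot [-0.0003  0.0027 -0.    ]
```

```bash
python3 jog.py '[{"ty": -0.018, "jaw": 0}, {"ty": -0.015, "tz": 0.005, "jaw": 0}, {"ty": -0.012, "tz": 0.008, "jaw": 0}]'; python3 jog.py '[{"ty": -0.01, "tz": 0.009, "jaw": 0}, {"ty": -0.01, "tz": 0.01, "jaw": 0}, {"ty": -0.006, "tz": 0.006, "jaw": 0}]'; python3 jog.py '[{"tz": 0.003, "jaw": 0}, {"tz": 0.002, "jaw": 0}]'
```

```text
clock: 3.2
ee_pos: [0.5281, -0.0975, 0.1359]
orientation: [0.001, 0.006, 1.0, -0.0]
force: [0.2, 1.6, 0.0]
gripper_width: 0.0006
grasp_force: 0.5
clock: 3.5
ee_pos: [0.5265, -0.1227, 0.1088]
orientation: [-0.001, 0.006, 1.0, 0.0]
force: [-0.2, 0.1, 0.2]
gripper_width: 0.0005
grasp_force: 0.2
clock: 3.7
ee_pos: [0.5271, -0.122, 0.1051]
orientation: [-0.0, 0.006, 1.0, 0.0]
force: [-0.6, 0.6, 0.4]
gripper_width: 0.0006
grasp_force: 0.2
```

Wing nearly flat; press until the force rises.

```bash
python3 jog.py '[{"tz": 0.002, "jaw": 0}, {"jaw": 0}]'; python3 jog.py '[{"tz": 0.002, "jaw": 0}, {"jaw": 0}]'
python3 - <<'E'
from station import r
import cv2
c=r.capture("scene"); a=c["frame"][130:275,165:315,::-1]
cv2.imwrite("pics/s2.png",cv2.resize(a,None,fx=4,fy=4,interpolation=cv2.INTER_CUBIC))
E
```

```text
clock: 3.9
ee_pos: [0.5274, -0.1219, 0.1047]
orientation: [-0.0, 0.006, 1.0, -0.0]
force: [-4.3, 0.4, 5.9]
gripper_width: 0.0002
grasp_force: 3.2
clock: 4.1
ee_pos: [0.5276, -0.1219, 0.1043]
orientation: [0.0, 0.005, 1.0, -0.0]
force: [-10.9, 0.6, 19.7]
gripper_width: 0.0005
grasp_force: 9.6
```

View pics/s2.png

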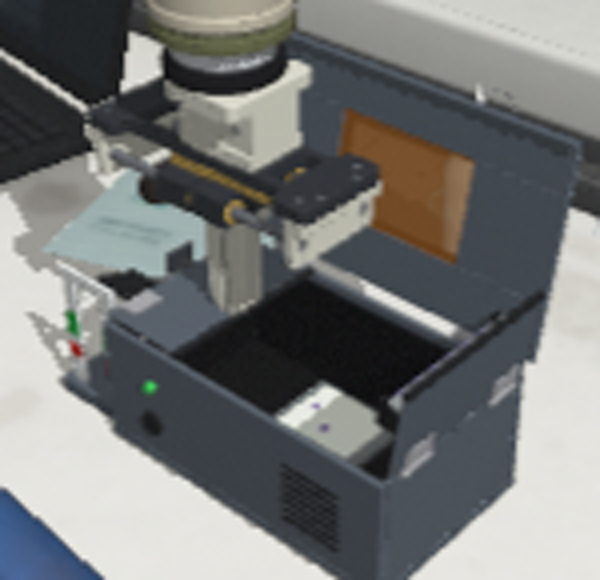

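```bash
python3 jog.py '[{"tz": -0.045, "jaw": 0}, {"tz": -0.045, "jaw": 0}, {"ty": -0.03, "tz": -0.045, "jaw": 0}, {"ty": -0.05, "jaw": 0}, {"ty": -0.05, "jaw": 0}, {"ty": -0.05, "jaw": 0}, {"ty": -0.05, "jaw": 0}, {"ty": -0.03, "jaw": 0}, {"tz": 0.04, "jaw": 0}, {"tz": 0.04, "jaw": 0}, {"jaw": 0}]'; python3 go.py .53 -.375 .15
```

```text
clock: 5.25
ee_pos: [0.5212, -0.3769, 0.1461]
orientation: [-0.004, 0.006, 1.0, 0.004]
force: [-0.8, 1.0, -0.1]
gripper_width: 0.0004
grasp_force: 0.0
p [ 0.5212 -0.3769  0.1461] F [-0.8389  1.0329 -0.1051] t 5.25
delta tool [-0.0087  0.002  -0.0039]
rot [ 0.0073 -0.0086  0.0002]
```

```bash
python3 jog.py '[{"tx": -0.005, "ty": 0.02, "tz": -0.003, "jaw": 0}, {"tx": -0.003, "ty": 0.02, "jaw": 0}, {"ty": 0.02, "jaw": 0}, {"ty": 0.018, "jaw": 0}]'; python3 jog.py '[{"ty": 0.014, "tz": 0.004, "jaw": 0}, {"ty": 0.012, "tz": 0.007, "jaw": 0}, {"ty": 0.01, "tz": 0.009, "jaw": 0}]'; python3 jog.py '[{"ty": 0.01, "tz": 0.01, "jaw": 0}, {"ty": 0.006, "tz": 0.007, "jaw": 0}, {"tz": 0.004, "jaw": 0}]'; python3 go.py .53 -.246 .104
```

```text
clock: 5.65
ee_pos: [0.5355, -0.3003, 0.1602]
orientation: [0.003, 0.005, 1.0, -0.002]
force: [0.7, -1.5, 0.2]
gripper_width: 0.0003
grasp_force: 0.4
clock: 5.95
ee_pos: [0.5342, -0.2647, 0.1365]
orientation: [0.001, 0.006, 1.0, -0.0]
force: [0.9, -0.7, -0.0]
gripper_width: 0.0005
grasp_force: 0.4
clock: 6.25
ee_pos: [0.533, -0.2486, 0.1133]
orientation: [-0.001, 0.006, 1.0, 0.001]
force: [0.0, 0.1, 0.1]
gripper_width: 0.0004
grasp_force: 0.2
p [ 0.533  -0.2486  0.1133] F [0.0265 0.1328 0.1391] t 6.25
delta tool [0.003  0.0026 0.0093]
rot [ 0.0016 -0.0024  0.0007]
```

```bash
python3 jog.py '[{"tz": 0.005, "jaw": 0}, {"tz": 0.002, "jaw": 0}, {"jaw": 0}]'; python3 jog.py '[{"tz": 0.002, "jaw": 0}, {"jaw": 0}]';python3 jog.py '[{"tz": 0.001, "jaw": 0}, {"jaw": 0}]'
```

```text
clock: 6.55
ee_pos: [0.5336, -0.2502, 0.1078]
orientation: [-0.0, 0.006, 1.0, 0.0]
force: [0.5, 0.1, -0.4]
gripper_width: 0.001
grasp_force: 0.0
clock: 6.75
ee_pos: [0.5339, -0.2501, 0.1063]
orientation: [0.0, 0.006, 1.0, -0.0]
force: [-0.3, -0.8, 1.3]
gripper_width: 0.0004
grasp_force: 0.0
clock: 6.95
ee_pos: [0.5339, -0.25, 0.1053]
orientation: [0.0, 0.006, 1.0, -0.0]
force: [0.5, 0.2, -0.4]
gripper_width: 0.0008
grasp_force: 0.0
```

```bash
python3 jog.py '[{"tz": 0.001, "jaw": 0}, {"jaw": 0}]'; python3 jog.py '[{"tz": 0.002, "jaw": 0}, {"jaw": 0}]'; python3 go.py .655 -.186 .3
```

```text
clock: 7.15
ee_pos: [0.534, -0.2499, 0.1047]
orientation: [0.0, 0.006, 1.0, -0.0]
force: [-1.4, 0.7, 3.7]
gripper_width: 0.0003
grasp_force: 1.8
clock: 7.35
ee_pos: [0.5342, -0.25, 0.1045]
orientation: [0.0, 0.006, 1.0, -0.0]
force: [-7.0, 3.5, 16.6]
gripper_width: 0.0005
grasp_force: 8.2
p [ 0.5342 -0.25    0.1045] F [-6.9973  3.5022 16.5516] t 7.35
delta tool [-0.1202  0.0653 -0.1955]
rot [-0.0005  0.0007  0.0004]
```

```bash
python3 jog.py '[{"tz": -0.047, "jaw": 0}, {"tz": -0.047, "jaw": 0}, {"tz": -0.047, "jaw": 0}, {"ty": 0.02, "tz": -0.047, "jaw": 0}, {"ty": 0.02, "tz": -0.047, "jaw": 0}, {"tx": -0.045, "ty": 0.02, "jaw": 0}, {"tx": -0.045, "jaw": 0}, {"tx": -0.045, "jaw": 0}, {"tx": -0.01, "jaw": 0}, {"tz": 0.03, "jaw": 0}, {"tz": 0.03, "jaw": 0}, {"jaw": 0}]'; python3 go.py .675 -.186 .225;  python3 - <<'E'
from station import r
import cv2
c=r.capture("scene"); a=c["frame"][80:275,165:365,::-1]
cv2.imwrite("pics/s3.png",cv2.resize(a,None,fx=3,fy=3,interpolation=cv2.INTER_CUBIC))
E
```

```text
clock: 8.55
ee_pos: [0.6774, -0.1914, 0.2685]
orientation: [-0.005, 0.006, 1.0, 0.002]
force: [-0.6, 0.4, -0.5]
gripper_width: 0.0004
grasp_force: 0.0
p [ 0.6774 -0.1914  0.2685] F [-0.6049  0.396  -0.5155] t 8.55
delta tool [0.0021 0.0053 0.0435]
rot [ 0.0033 -0.0093  0.0004]
```

View pics/s3.png

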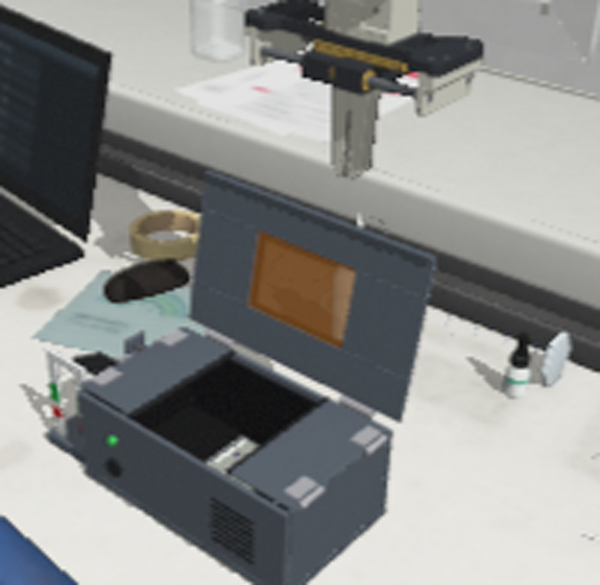

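```bash
python3 jog.py '[{"tz": 0.02, "jaw": 0}, {"tz": 0.022, "jaw": 0}, {"tx": 0.005, "jaw": 0}]'; python3 jog.py '[{"tx": 0.01, "jaw": 0}, {"tx": 0.01, "jaw": 0}]';python3 jog.py '[{"tx": 0.015, "jaw": 0}, {"tx": 0.015, "jaw": 0}, {"tx": 0.015, "jaw": 0}]'; python3 go.py .581 -.186 .228
```

```text
clock: 8.9
ee_pos: [0.6737, -0.192, 0.2317]
orientation: [-0.001, 0.006, 1.0, 0.001]
force: [-1.2, -0.7, -1.1]
gripper_width: 0.0007
grasp_force: 0.0
clock: 9.1
ee_pos: [0.6548, -0.1924, 0.2362]
orientation: [0.001, 0.006, 1.0, -0.001]
force: [0.0, -0.6, -0.7]
gripper_width: 0.0003
grasp_force: 0.0
clock: 9.4
ee_pos: [0.6101, -0.192, 0.2372]
orientation: [0.002, 0.006, 1.0, -0.001]
force: [1.4, 0.7, 1.9]
gripper_width: 0.0007
grasp_force: 0.8
p [ 0.6101 -0.192   0.2372] F [1.4203 0.7415 1.8907] t 9.4
delta tool [0.0292 0.0057 0.0091]
rot [-0.0016  0.0047  0.0002]
```

```bash
python3 jog.py '[{"ty": 0.003, "tz": 0.008, "jaw": 0}, {"tx": 0.015, "ty": 0.003, "jaw": 0}, {"tx": 0.015, "tz": 0.001, "jaw": 0}, {"tx": 0.015, "tz": 0.003, "jaw": 0}]'; python3 jog.py '[{"tx": 0.015, "tz": 0.005, "jaw": 0}, {"tx": 0.014, "tz": 0.009, "jaw": 0}]'; python3 go.py .52 -.186 .2
```

```text
clock: 9.8
ee_pos: [0.5653, -0.1849, 0.2227]
orientation: [0.001, 0.006, 1.0, -0.0]
force: [1.4, -1.2, -0.5]
gripper_width: 0.0007
grasp_force: 0.6
clock: 10.0
ee_pos: [0.5365, -0.1848, 0.2091]
orientation: [0.002, 0.006, 1.0, -0.0]
force: [-0.4, 0.0, 2.0]
gripper_width: 0.0005
grasp_force: 0.5
p [ 0.5365 -0.1848  0.2091] F [-0.4057  0.0093  2.0181] t 10.0
delta tool [ 0.0165 -0.0014  0.0091]
rot [-0.001   0.0032  0.0004]
```

```bash
python3 jog.py '[{"tx": 0.014, "tz": 0.01, "jaw": 0}, {"tx": 0.012, "tz": 0.013, "jaw": 0}, {"tx": 0.01, "tz": 0.015, "jaw": 0}]'; python3 jog.py '[{"tx": 0.008, "tz": 0.016, "jaw": 0}, {"tx": 0.006, "tz": 0.016, "jaw": 0}, {"tx": 0.003, "tz": 0.012, "jaw": 0}]'; python3 go.py .478 -.186 .1115
```

```text
clock: 10.3
ee_pos: [0.5002, -0.1845, 0.1707]
orientation: [0.001, 0.006, 1.0, -0.001]
force: [-3.2, 1.0, 2.4]
gripper_width: 0.0007
grasp_force: 1.5
clock: 10.6
ee_pos: [0.4829, -0.1841, 0.1253]
orientation: [0.0, 0.006, 1.0, -0.0]
force: [0.5, -0.3, 1.2]
gripper_width: 0.0003
grasp_force: 0.2
p [ 0.4829 -0.1841  0.1253] F [ 0.4795 -0.3488  1.2136] t 10.6
delta tool [ 0.0049 -0.0019  0.0138]
rot [-0.0003  0.0008  0.0001]
```

```bash
python3 jog.py '[{"tx": 0.008, "tz": 0.004, "jaw": 0}, {"tz": 0.004, "jaw": 0}, {"tz": 0.003, "jaw": 0}, {"jaw": 0}]'; python3 jog.py '[{"tz": 0.002, "jaw": 0}, {"jaw": 0}]';python3 jog.py '[{"tz": 0.002, "jaw": 0}, {"jaw": 0}]'
```

```text
clock: 11.0
ee_pos: [0.475, -0.1841, 0.1145]
orientation: [0.0, 0.006, 1.0, -0.0]
force: [0.1, -0.1, 1.3]
gripper_width: 0.0005
grasp_force: 0.0
clock: 11.2
ee_pos: [0.4749, -0.1841, 0.1124]
orientation: [0.0, 0.006, 1.0, -0.0]
force: [0.2, -0.2, 0.1]
gripper_width: 0.0009
grasp_force: 0.0
clock: 11.4
ee_pos: [0.4751, -0.1842, 0.1116]
orientation: [0.0, 0.006, 1.0, -0.0]
force: [-4.4, 2.4, 9.6]
gripper_width: 0.0005
grasp_force: 4.8
```

```bash
python3 jog.py '[{"tz": 0.002, "jaw": 0}, {"jaw": 0}]'; python3 jog.py '[{"tz": -0.02, "jaw": 0}, {"tz": -0.04, "jaw": 0}, {"tx": -0.005, "ty": 0.04, "tz": -0.02, "jaw": 0}, {"tx": -0.02, "ty": 0.04, "jaw": 0}, {"tx": -0.01, "ty": 0.04, "jaw": 0}, {"tx": -0.005, "ty": 0.035, "jaw": 0}, {"jaw": 0}, {"jaw": 0}]'; python3 go.py .5175 -.0313 .1
python3 - <<'E'
from station import r
import cv2
for n,(y,x,f) in dict(top=((180,230),(210,250),8),scene=((180,240),(165,215),8)).items():
    c=r.capture(n); a=c["frame"][y[0] if 0 else slice(*y),slice(*x),::-1]
    cv2.imwrite(f"pics/{n}4.png",cv2.resize(a,(400,480),interpolation=cv2.INTER_CUBIC))
a=cv2.hconcat([cv2.imread("pics/top4.png"),cv2.imread("pics/scene4.png")]);cv2.imwrite("pics/b4.png",a)
E
```

```text
clock: 11.6
ee_pos: [0.4752, -0.1842, 0.1113]
orientation: [0.001, 0.006, 1.0, -0.0]
force: [-10.8, 4.2, 22.9]
gripper_width: 0.0006
grasp_force: 11.9
clock: 12.4
ee_pos: [0.5165, -0.0289, 0.1882]
orientation: [-0.0, 0.005, 1.0, -0.0]
force: [0.4, -0.5, 0.0]
gripper_width: 0.0008
grasp_force: 0.0
p [ 0.5165 -0.0289  0.1882] F [ 0.3996 -0.4704  0.0023] t 12.4
delta tool [-0.001  -0.0023  0.0882]
rot [-0.0004 -0.0001  0.0024]
```

View pics/b4.png

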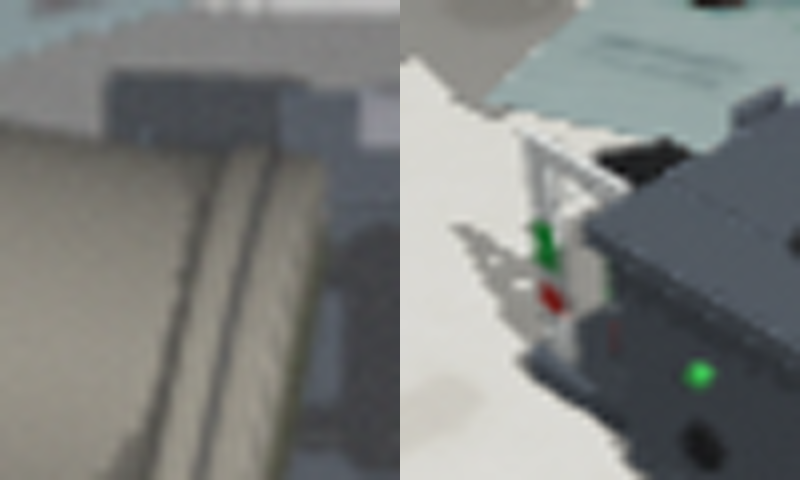

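```bash
python3 - <<'E'
from h import *
print(onz("top",*T(112,302),.09),onz("scene",195,199.5,.09),two((195,199.5),T(112,302)))
E
python3 jog.py '[{"ty": -0.002, "tz": 0.04, "jaw": 0}, {"tz": 0.03, "jaw": 0}, {"jaw": 0}, {"jaw": 0}]'; python3 go.py
```

```text
[ 0.51611508 -0.03135687  0.09      ] [ 0.51207187 -0.02770589  0.09      ] (array([ 0.51407153, -0.02954746,  0.08989454]), np.float64(0.0054383724621209))
clock: 12.9
ee_pos: [0.516, -0.0324, 0.1184]
orientation: [-0.001, 0.007, 1.0, 0.0]
force: [0.6, -0.5, 0.9]
gripper_width: 0.0005
grasp_force: 0.0
p [ 0.516  -0.0324  0.1184] F [ 0.6147 -0.4584  0.856 ] t 12.9
rot [ 0.0001 -0.0013 -0.0013]
```

```bash
python3 jog.py '[{"tz": 0.01, "jaw": 0}, {"tz": 0.008, "jaw": 0}, {"jaw": 0}]'; for i in 1 2 3 4; do python3 jog.py '[{"tz": 0.003, "jaw": 0}, {"jaw": 0}]' | egrep 'pos|^force'; done
```

```text
clock: 13.2
ee_pos: [0.5161, -0.0315, 0.0996]
orientation: [-0.0, 0.006, 1.0, 0.0]
force: [-0.3, 0.7, -0.2]
gripper_width: 0.0006
grasp_force: 0.0
ee_pos: [0.5164, -0.0314, 0.0972]
force: [0.4, 0.1, 0.0]
ee_pos: [0.5163, -0.0314, 0.094]
force: [-0.1, 0.1, -0.3]
ee_pos: [0.5164, -0.0314, 0.0911]
force: [0.3, 0.0, 0.6]
ee_pos: [0.5164, -0.0315, 0.088]
force: [0.8, 0.3, 1.9]
```

```bash
for i in 1 2 3 4; do python3 jog.py '[{"tz": 0.003, "jaw": 0}, {"jaw": 0}, {"jaw": 0}]' | egrep 'pos|^force'; done;  python3 - <<'E'
from station import r
import cv2
c=r.capture("scene"); a=c["frame"][190:230,175:215,::-1]
cv2.imwrite("pics/s5.png",cv2.resize(a,(600,600),interpolation=cv2.INTER_CUBIC))
F=[]
for i in range(6): r.capture("scene"); s=r.read_state(); F.append(s["force"][2])
print(F,s["ee_pos"])
E
```

```text
ee_pos: [0.5165, -0.0315, 0.0852]
force: [0.2, 0.4, 2.4]
ee_pos: [0.5165, -0.0315, 0.0822]
force: [0.5, 0.3, 3.0]
ee_pos: [0.5164, -0.0315, 0.0791]
force: [-1.0, -0.1, 3.2]
ee_pos: [0.5163, -0.0315, 0.0761]
force: [-0.5, -0.2, 3.0]
[np.float64(3.2963075224464107), np.float64(2.9255904476149053), np.float64(2.477923901771317), np.float64(3.4260256358701007), np.float64(2.7752937880199458), np.float64(2.4530430688760094)] [ 0.51639886 -0.03145061  0.07629014]
```

View pics/s5.png

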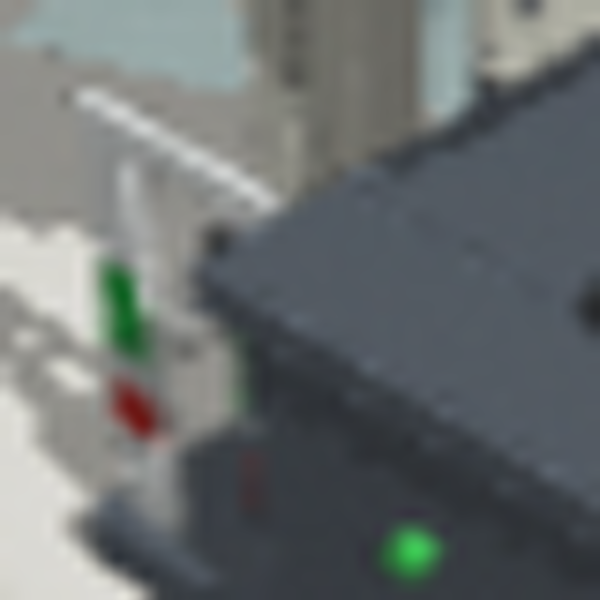

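```bash
for i in 1 2; do python3 jog.py '[{"tz": 0.0035, "jaw": 0}, {"jaw": 0}, {"jaw": 0}]' | egrep 'pos|^force'; done;  python3 - <<'E'
from station import r
from h import *
import cv2
F=[]
for i in range(8): c=r.capture("scene"); s=r.read_state(); F.append(s["force"][2])
print(np.mean(F),s["ee_pos"])
cv2.imwrite("pics/now.png",c["frame"][:,:,::-1])
ims=[cv2.resize(cv2.imread(f)[196:226,177:197],(400,600),interpolation=cv2.INTER_CUBIC) for f in("pics/scene0.png","pics/now.png")]
cv2.imwrite("pics/s6.png",cv2.hconcat(ims))
M=R.from_euler("z",-.012).as_matrix()
for th in(0,.2,.3,.4,.5): 
    p=np.array([.5317,-.1845,0])+M@[.049-.1*np.cos(.3-th),.153,.065+.1*np.sin(.3-th)]; print(th,(proj("scene",p)-[177,196])*20)
E
```

```text
ee_pos: [0.5164, -0.0315, 0.0726]
force: [-1.3, -0.8, 3.1]
ee_pos: [0.5165, -0.0315, 0.0693]
force: [-1.5, -0.3, 4.7]
4.434397529496632 [ 0.51644428 -0.03145575  0.06929426]
0 [235.62334927 130.82965115]
0.2 [226.96578501 259.94554726]
0.3 [231.09317136 319.98252569]
0.4 [240.69829134 376.0949081 ]
0.5 [255.57018002 427.69210404]
```

View pics/s6.png

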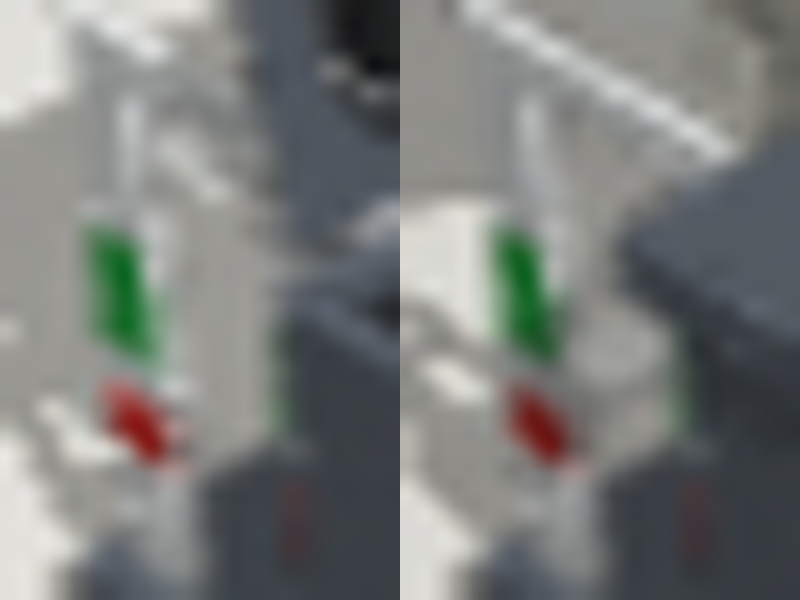

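Run:
```python
from station import r
print(r.read_state()["qvel"].round(3)); print(r.finish_job())
```

```text
[ 0.001  0.001 -0.002 -0.003 -0.003 -0.   ]
the job is handed in; nothing more can be done
None
```

Job handed in at about 17 s: both wings are folded down, the lid is flat, and the gripper is holding the lamp lever about level, with its nose midway between the green marks in the last picture; I left the dropper, wash bottle and tweezers alone.

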